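# Pack the rocking paint chest

### The arm

A 6-joint arm with a two-finger parallel gripper is mounted at the origin on the work surface. World frame = base frame: x ahead of the robot, y to its left, z up, the work surface at z = 0. Lengths are in mm, angles in rad, forces in N, time in s.
With the tool pointing down it reaches from about 275 to 875 mm from the base axis. Payload 12.5 kg.
Tool frame: the origin (TCP) lies midway between the tips of the shut fingers; the grasp point (between the pads) lies 19 mm behind it; z points along the fingers, y is the line along which they close (so a half turn about z gives the same grasp; the last joint's range is limited). The gripper opens to 85 mm and grips with 20 to 120 N. Pads are 22 mm wide; open, the fingers measure 114 mm over their backs; the gripper's body (76 mm by 85 mm) begins 54 mm behind the grasp point. The pads swing forward as they close: fully open they stand 13 mm farther back than shut.
Start: joints at [1.02, 0.351, 1.652, -0, 1.139, -0.085], TCP at [246.994, 491.405, 231.29] pointing down, gripper open.
Joint ranges: [-2.75, 2.75], [-0.79, 2.1], [0.01, 2.65], [-1.57, 4.71], [0.07, 3.14], [-2.87, 2.87]. Speed limits (rad/s): [2.22, 2.22, 2.79, 3.14, 3.14, 3.14].

### API

Orientations are given as a rotation vector (axis times angle).
In Python, from plant import env gives the robot as it stands. Calls block until the motion is done:
- env.move_pose(position, orientation): joint-space move of the TCP to a pose.
- env.move_l(position, orientation=None, vel=150): straight line of the TCP; orientation=None keeps the orientation; vel is the mean speed in mm/s.
- env.movej(angles): joint-space move.
- env.command_gripper(opening, grip_force=None): finger opening in mm; grip_force is the grip in N (None keeps the last); returns when the fingers have stopped.
- env.pause(seconds).
- env.inverse_kinematics(position, orientation): joint angles nearest the present ones, or None.
- env.sense(): the state.
- env.camera(name): name is "scene" or "top" or "wrist"; returns the picture (384x512x3 uint8, red, green, blue); there is no depth.
- env.camera_params(name): a dict with "fovy" (degrees; the focal length in pixels is half the picture's height over the tangent of half this angle, whatever the lens; pixels are square), "cx", "cy" (the principal point, pixels), "k1" (the pictures are not rectified: a ray, as slopes to the right and down, at radius r is drawn at 1 + k1 r^2 times it, then the intrinsics apply), "rvec" (rotation vector, rad) and "tvec" (3), from world to camera coordinates, as OpenCV has them. Camera axes: x right, y down, z forward; pixel columns grow to the right and rows downward; lengths in mm; the calibration is good to about 2 mm. A picture is of the moment at which its call begins: read the wrist's pose just before it. camera_params takes no time and is no camera call; for the wrist camera it gives the pose at the moment of the call.
A pose or a line that the arm cannot do raises env.IKError and nothing moves.
- env.hand_in(): hands the job in; it is judged then, once.
The state is a dict: "time_s": time; "joint_positions": joint angles; "dq": joint speeds; "tau": joint torques, N m; "eef_pos": TCP position; "ee_rot": TCP orientation; "ft_force": force on the tool from outside, world axes, zero at the start; "torque": the same for the moment, N m; "width": finger opening in mm; "finger_force": force on a finger pad.
Only numpy, scipy, OpenCV 4.12 (cv2) and the standard library are available. Lean on these libraries where they do the work, as an engineer would, in place of code of your own. Each camera call takes 0.05 s, during which the arm holds its last target. There are 200 camera calls.

### The job

The little paint chest rocks because one of its ball feet, the one on the drawer side next to the wooden wedge, does not reach the table. With closed fingertips gently push the wedge, thin end first, in under that foot until the chest no longer rocks but still stands level, then make sure by pressing firmly down on the chest top right above that foot; if the corner still gives, push the wedge a little further and press again. Pick nothing up and pinch nothing, do not shift the chest or the other things on the table, and take the hand away at the end.

Things in the scene. Friction and masses are not known exactly. Their poses are not given: they have to be found in the camera images.
- chest: Wooden two-drawer paint chest, loose, about 3 kg: carcass 200 (x) by 290 mm (y), underside 28 mm up, flat top board 216 by 306 mm, its top 110 mm above the table. Origin: on the table under its middle; z up, +x out of the drawer fronts. Four ball feet, 32 mm diameter, at x +-80, y +-125 mm; the one at x +80, y -125 is short. Drawers stay shut.
- chest_corner (a point): Point on the chest top straight above the short foot, 110 mm above the table, 28 mm in from both top edges: the place to press. Until the wedge fits, this corner dips by the foot's shortfall under a press of 3 to 7 N, then stops. Axes as the chest's.
- foot_tip (a point): Lowest point of the short ball foot, 5 to 9 mm (unknown) above the table at the start; the chest stands level on the other three feet. Axes as the chest's.
- wedge: Beech wedge, 75 g, lying flat, pointing roughly at the short foot: 140 mm long (x), 40 wide (y). Origin: centre of its underside; z up; +x to the thin end, 2 mm thick; the thick end at -x is a flat upright face 20 mm high: push there. Slides with under 1 N; when it meets the foot the push rises within a few mm, and over about 5 N the chest starts to shift. Friction keeps it where it is left.
- wedge_face (a point): Middle of the wedge's sloping top face, 11 mm above its underside; the face drops 1.29 mm per 10 mm towards the thin end. z: outward normal of that face; x: down the slope to the thin end; y: across. Nudged sideways near its thick end, the wedge turns about a point some 23 mm ahead of its middle.
- paint_jar: Open squat glass jar of teal paint, 58 mm diameter, 50 mm high. Origin: centre of its underside. To be left alone.
- magnifier: Hand magnifier lying flat, black rim 95 mm across, 12 mm thick, black handle 105 mm long towards its -x. Origin: under the centre of the lens. To be left alone.
- brush_pot: White ceramic pot 72 mm diameter, 85 mm high, with three brushes standing up to 200 mm. Origin: centre of its underside. To be left alone.
Not all that is in view belongs to the job. What is meant by the wedge is not green or pink, and is the larger of those in its own colour.

How it is judged (in metres and radians):
On the way, in this order (a step that is already met when the one before it is completed fails the run):
1. the wedge is snug under the short foot, with nothing pressing on the chest (z of foot_tip in the frame of wedge_face below 0.001 m and x of foot_tip in the frame of wedge_face between -0.04 and 0.065 m and y of foot_tip in the frame of wedge_face between -0.017 and 0.017 m and contact force between the fingers and chest below 0.5 N), for 0.2 s.
2. the chest top is pressed down above that foot with at least 5 N and does not give (contact force between the fingers and chest above 5 N and horizontal distance between the grasp point and chest_corner below 0.04 m and height (world z) of the grasp point above 0.1 m and angle between chest's own z axis and vertical below 0.012 rad), for 0.2 s.
At the end, for the whole second after the job is handed in: The wedge lies flat under the short foot, the foot within 17 mm of its middle line and less than 1 mm clear of its sloping face; the chest stands level within 0.012 rad (0.7 degrees), less than 15 mm from where it stood; all at rest (z of foot_tip in the frame of wedge_face below 0.001 m and x of foot_tip in the frame of wedge_face between -0.04 and 0.065 m and y of foot_tip in the frame of wedge_face between -0.017 and 0.017 m and angle between chest's own z axis and vertical below 0.012 rad and angle between wedge's own z axis and vertical below 0.03 rad and distance of chest from where it was at the start of the episode below 0.015 m and linear speed of each of chest, wedge below 0.01 m/s); the robot touches nothing.
It fails at once if the wedge is lifted off the table or flipped (height (world z) of wedge above 0.012 m or angle between wedge's own z axis and vertical above 0.3 rad).
It fails at once if the wedge is taken between the fingers (contact force between the fingers and wedge above 0.5 N and z of the grasp point in the frame of wedge_face below 0.015 m and x of the grasp point in the frame of wedge_face between -0.068 and 0.068 m and y of the grasp point in the frame of wedge_face between -0.018 and 0.018 m).
It fails at once if the wedge is rammed or squeezed with more than 30 N (contact force between the fingers and wedge above 30 N).
It fails at once if the chest is lifted, tipped or shoved away (height (world z) of chest above 0.015 m or angle between chest's own z axis and vertical above 0.13 rad or distance of chest from where it was at the start of the episode above 0.03 m).
It fails at once if the paint jar, the magnifier or the brush pot is disturbed (distance of any of paint_jar, magnifier, brush_pot from where it was at the start of the episode above 0.015 m).
It also fails if it takes over 51 s, if anything falls off the work surface, if the arm or the gripper's body presses on something with over 40 N, if the wrist force passes 120 N, or if a joint passes its speed limit or range.

## Working session

There is one attempt and no reset: what is moved stays moved. The work goes in short steps, each a Python script; the robot and the scene stay as the last script left them, time stands still between calls to the robot, and variables do not carry over. Pictures are saved under pics/ and viewed, at most 10 in all, crops included, and the job is handed in when it is done.

```bash
ls; mkdir -p pics; cat > h.py <<'E'
import numpy as np, cv2
from plant import env
def K(p):
    f=192/np.tan(np.radians(p['fovy'])/2); return f
def ray(p,u,v):
    f=K(p); x,y=(u-p['cx'])/f,(v-p['cy'])/f
    rd=np.hypot(x,y); r=rd
    for _ in range(30): r=rd/(1+p['k1']*r*r)
    s=r/rd if rd>0 else 1
    R=cv2.Rodrigues(np.array(p['rvec'],float))[0]; t=np.array(p['tvec'],float).ravel()
    return -R.T@t, R.T@np.array([x*s,y*s,1])
def onz(p,u,v,z):
    c,d=ray(p,u,v); return c+d*(z-c[2])/d[2]
def proj(p,X):
    R=cv2.Rodrigues(np.array(p['rvec'],float))[0]; c=R@np.array(X,float)+np.array(p['tvec'],float).ravel()
    x,y=c[:2]/c[2]; k=1+p['k1']*(x*x+y*y); f=K(p); return np.array([p['cx']+f*x*k,p['cy']+f*y*k])
def snap(n,fn,crop=None,s=1):
    p=env.camera_params(n); im=env.camera(n)[:,:,::-1]; cv2.imwrite('pics/raw_'+fn,im)
    if crop: x0,y0,x1,y1=crop; im=im[y0:y1,x0:x1]
    cv2.imwrite('pics/'+fn,cv2.resize(im,None,fx=s,fy=s,interpolation=cv2.INTER_CUBIC)); return p
E
python3 - <<'E'
from h import *
p=snap('top','top.png',None,1.5); q=snap('scene','scene.png',None,1.5)
print(p,q,env.sense())
E
```

```text
pics
{'fovy': 55.81089385896058, 'cx': 259.9371560534917, 'cy': 190.74767093773406, 'k1': -0.008872864648309315, 'rvec': array([ 2.15488336, -2.13338542,  0.1165301 ]), 'tvec': array([  7.14652083, 565.65426452, 997.19101215])} {'fovy': 52.96693914027677, 'cx': 257.1061681303655, 'cy': 195.12940693403823, 'k1': -0.06869699485751687, 'rvec': array([ 2.21465216,  1.03154158, -0.37302623]), 'tvec': array([-380.62695455, -243.49488463, 1356.03558414])} {'time_s': 0.1, 'joint_positions': array([ 1.02039941e+00,  3.51211006e-01,  1.65233703e+00, -2.71721812e-05,
        1.13907345e+00, -8.46287073e-02]), 'dq': array([-7.29936228e-04, -4.82404681e-03, -1.65891574e-03, -3.81036553e-05,
        3.09727718e-03,  7.50664848e-04]), 'tau': array([-1.46759037e-03, -5.06822991e+01, -2.91879648e+01, -1.22288966e-04,
        2.58613713e-03, -2.02950378e-05]), 'eef_pos': array([246.85951569, 491.17296987, 230.80532378]), 'ee_rot': array([-7.24945401e-01, -3.05649887e+00,  1.54725876e-03]), 'ft_force': array([ 0.20690256,  0.02567296, -0.75926784]), 'torque': array([-0.01977864,  0.00451516,  0.05324622]), 'finger_force': 0.0, 'width': 85.72385320372153}
```

View pics/top.png

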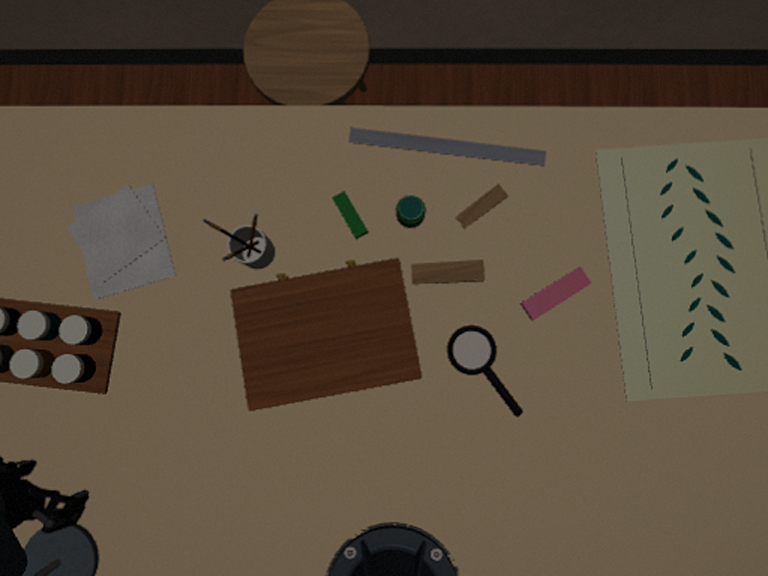

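View pics/scene.png

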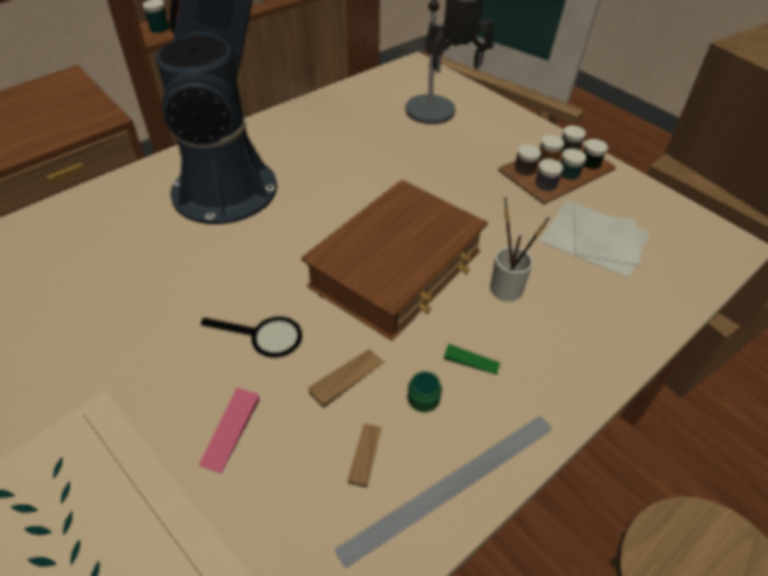

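The top view shows the chest's drawers facing up, away from the robot. The larger brown wedge is just right of its near corner at about (448,272), thin end to the left. The jar is at (410,210) and the magnifier at (472,350). I'll enlarge this area.

```bash
python3 - <<'E'
import cv2
im=cv2.imread('pics/raw_top.png')[160:290,145:345]
cv2.imwrite('pics/topc.png',cv2.resize(im,None,fx=4,fy=4,interpolation=cv2.INTER_CUBIC))
E
```

```text
(no output)
```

View pics/topc.png

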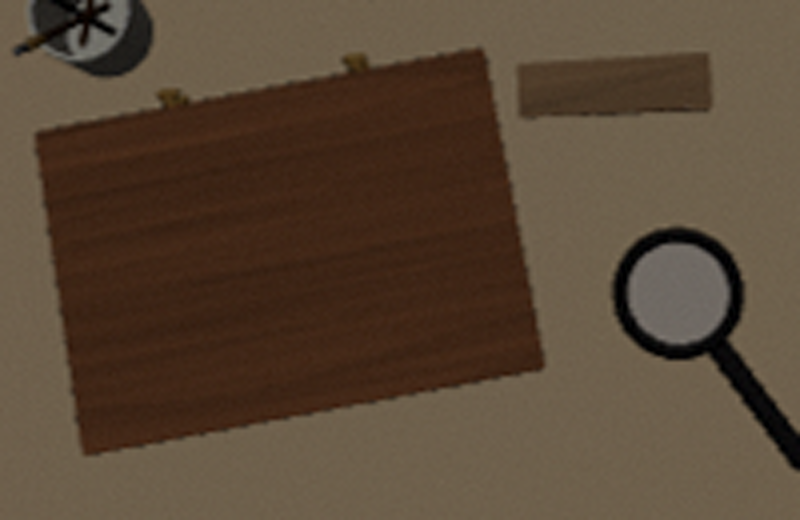

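Crop, in crop pixels: chest top corners (36,132), (485,49), (544,368), (84,455). Wedge thin end (518,65)–(520,117), thick end (710,54)–(711,110).

```bash
cat >> h.py <<'E'
from scipy.optimize import least_squares
def fit(p,pts,px,x0):
    def f(x):
        c,s=np.cos(x[2]),np.sin(x[2])
        return np.concatenate([proj(p,[x[0]+c*a-s*b,x[1]+s*a+c*b,z])-q for (a,b,z),q in zip(pts,px)])
    r=least_squares(f,x0,x_scale=[10,10,.1]); return r.x,np.abs(r.fun).max()
E
python3 - <<'E'
from h import *
p=env.camera_params('top')
c=lambda l:np.array(l)/4+[145,160]-.375
px=c([(36,132),(485,49),(544,368),(84,455)])
for q in px: print(onz(p,*q,110))
C,e=fit(p,[(108,153,110),(108,-153,110),(-108,-153,110),(-108,153,110)],px,[400,100,0]);print('chest',C,e)
wx=c([(518,65),(520,117),(710,54),(711,110)])
for q,z in zip(wx,[2,2,20,20]): print(onz(p,*q,z))
W,e=fit(p,[(70,-20,2),(70,20,2),(-70,-20,20),(-70,20,20)],wx,[450,-100,1.57])
W2,e2=fit(p,[(70,20,2),(70,-20,2),(-70,20,20),(-70,-20,20)],wx,[450,-100,1.57]);print(W,e,W2,e2)
R=lambda a:np.array([[np.cos(a),-np.sin(a)],[np.sin(a),np.cos(a)]])
F=C[:2]+R(C[2])@[80,-125];print('foot',F)
for w in (W,W2):print('foot in wedge',R(w[2]).T@(F-w[:2]))
print('jar',onz(p,410/1.5,210/1.5,50),'mag',onz(p,472/1.5,350/1.5,12))
E
```

```text
[548.50523212 294.57708896 110.        ]
[606.89224942  -4.06486296 110.        ]
[397.47888131 -44.20269012 110.        ]
[338.18531447 252.92886676 110.        ]
chest [4.72850347e+02 1.24835629e+02 1.94187028e-01] 0.7430457981128029
[614.92268637 -27.94863326   2.        ]
[576.06077429 -29.66669043   2.        ]
[ 621.01861569 -167.11580846   20.        ]
[ 579.90152054 -167.3890856    20.        ]
[597.98280994 -98.01315787   1.60583911] 0.4422154144888282 [598.17964497 -97.99694086   1.60574006] 13.862226042964778
foot [575.46784971  17.62253221]
foot in wedge [116.35352259  18.44977057]
foot in wedge [116.34236427  18.6585764 ]
jar [710.89409489 -24.21545087  50.        ] mag [ 446.93721917 -145.10567701   12.        ]
```

```bash
cat >> h.py <<'E'
from scipy.spatial.transform import Rotation as Ro
def down(h):
    u=np.array([np.cos(h),np.sin(h),0]); z=np.array([0,0,-1.]); return Ro.from_matrix(np.c_[u,np.cross(z,u),z]).as_rotvec()
def best(pos,h):
    o=[(abs(j[5]),a) for a in (h,h+np.pi) if (j:=env.inverse_kinematics(pos,down(a))) is not None]
    return down(min(o)[1])
C=np.array([472.85,124.84,.194]); W=np.array([598,-98,1.606]); F=np.array([575.5,17.6])
def wp(x,y,W=W): c,s=np.cos(W[2]),np.sin(W[2]); return np.array([W[0]+c*x-s*y,W[1]+s*x+c*y])
E
python3 - <<'E'
from h import *
env.command_gripper(0,20)
h=1.75
a=wp(-60,20+14.5+22); o=best([*a,200],h)
env.move_pose([*a,200],o); print(env.sense()['time_s'])
p=snap('wrist','w1.png',None,1.5)
np.save('o.npy',o); s=env.sense(); print(a,s['eef_pos'],s['joint_positions'],s['width'],s['time_s'],s['ft_force'])
for X in ([*wp(70,-20),2],[*wp(70,20),2],[*wp(-70,-20),20],[*wp(-70,20),20],[*F,110]): print(proj(p,X)*1.5)
E
```

```text
3.4083
[ 543.64679071 -159.95142161] [ 543.84630973 -159.24932829  200.04649604] [-3.67045687e-01  4.14426663e-01  1.64052819e+00  9.56027562e-05
  1.08658862e+00 -5.47408141e-01] 0.22951719414551489 3.4583 [ 0.77779484  0.4666918  -0.26960523]
[510.87126852 102.64713566]
[459.78566721  94.01780974]
[478.68668074 282.34748458]
[430.42302968 275.47477251]
[516.48292722 -36.6969764 ]
```

View pics/w1.png

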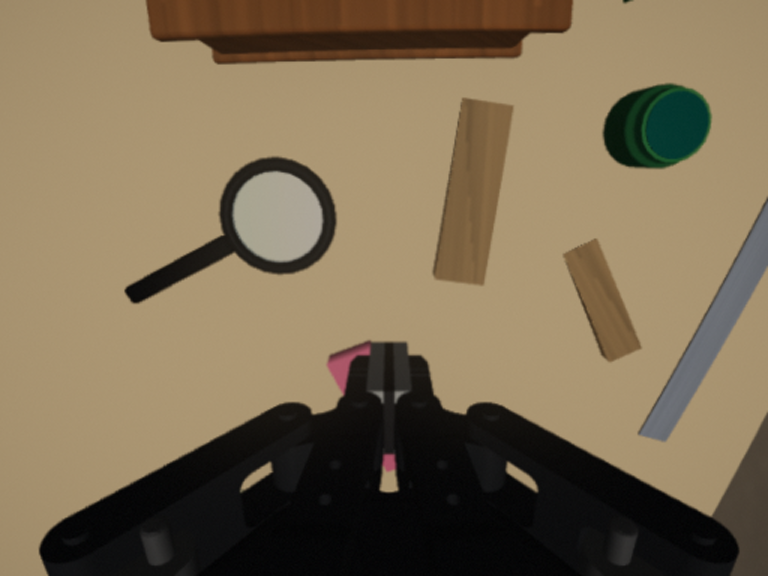

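The wrist view shows the wedge at thin end (463,98)–(512,106) and thick end (434,278)–(484,285). That is within 2–3 mm of the prediction. The magnifier and jar are clear of the path, so I nudge the thick end sideways.

```bash
python3 - <<'E'
from h import *
o=np.load('o.npy'); p=env.camera_params('wrist')
Wf,e=fit(p,[(70,-20,2),(70,20,2),(-70,-20,20),(-70,20,20)],np.array([(512,106),(463,98),(484,285),(434,278)])/1.5,W);print(Wf,e)
print('corner pred',proj(p,[C[0]+108*np.cos(C[2])+153*np.sin(C[2]),C[1]+108*np.sin(C[2])-153*np.cos(C[2]),110])*1.5)
a=env.sense()['eef_pos'][:2]
env.move_l([*a,9],o,200); env.pause(.2)
b=env.sense()['ft_force']; n=np.array([np.cos(W[2]-np.pi/2),np.sin(W[2]-np.pi/2)])
hit=None
for k in range(0,45):
    env.move_l([*(a+n*(k+1)),9],o,20)
    f=(env.sense()['ft_force']-b)@[*n,0]
    if hit is None and f<-.3: hit=k+1
    if k%4==0: print(k+1,round(f,2),env.sense()['time_s'])
    if hit and k+1>=hit+15: break
print(hit,k+1,env.sense()['eef_pos'])
q=env.sense()['eef_pos'][:2]
env.move_l([*(q-n*12),9],o,100); env.move_l([*(q-n*12),200],o,250)
p=snap('wrist','w2.png',None,1.5); print(env.sense()['time_s'])
print('foot pred', proj(p,[*F,110])*1.5); np.save('pw2.npy',p,allow_pickle=True)
E
```

```text
[601.16614707 -99.94201666   1.61851905] 0.7837654367303344
corner pred [568.2151228  26.2192008]
1 -0.42 5.0167
5 -1.21 6.0167
9 -0.68 7.0167
13 -0.73 8.0167
1 16 [ 559.87515505 -158.67821883    9.00024249]
10.0
foot pred [509.97708072 -38.48207254]
```

View pics/w2.png

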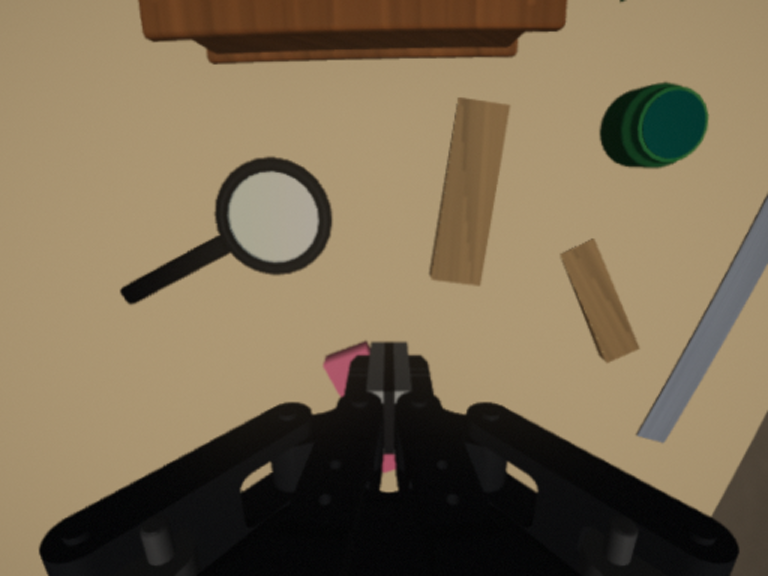

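Nothing has moved: the wedge is still at (430,277)–(480,285), and the "hit" was force noise from the motion. I'll redo the nudge further in, using geometry and the settled force.

```bash
cat >> h.py <<'E'
W=np.array([600.2,-99.2,1.613])
def infr(P,W): c,s=np.cos(W[2]),np.sin(W[2]); d=np.array(P)-W[:2]; return np.array([c*d[0]+s*d[1],-s*d[0]+c*d[1]])
E
python3 - <<'E'
from h import *
o=np.load('o.npy'); p=env.camera_params('wrist'); s=env.sense()
Rm=cv2.Rodrigues(np.array(p['rvec'],float))[0]; print('tcp depth',(Rm@s['eef_pos']+p['tvec'].ravel())[2],'px/mm',K(p)*1.5/(Rm@s['eef_pos']+p['tvec'].ravel())[2])
fw=infr(F,W); ang=np.arctan2(fw[1],fw[0]-23); print('foot',fw,'turn',ang)
a=wp(-60,40); n=np.array([np.cos(W[2]-np.pi/2),np.sin(W[2]-np.pi/2)])
env.move_l([*a,120],o,250);env.move_l([*a,9],o,150); env.pause(.3)
f0=env.sense()['ft_force']
hit=None
for k in range(2,44,2):
    env.move_l([*(a+n*k),9],o,40); env.pause(.1)
    s=env.sense(); f=(s['ft_force']-f0)@[*n,0]; print(k,round(f,2),round(infr(s['eef_pos'][:2],W)[1],1),s['time_s'])
    if hit is None and f<-.3: hit=k
    if hit and k>=hit-1+83*np.tan(ang): break
q=env.sense()['eef_pos'][:2]
env.move_l([*(q-n*12),9],o,100)
h=W[2]+ang; Wn=np.r_[wp(23,0)-23*np.array([np.cos(h),np.sin(h)]),h]; print(Wn)
a=wp(-115,0,Wn);o=best([*a,200],h);np.save('o.npy',o);np.save('Wn.npy',Wn)
env.move_l([*(q-n*12),120],None,250); env.move_pose([*a,150],o)
p=snap('wrist','w3.png',None,1.5); print(env.sense()['time_s']); print(proj(p,[*F,0])*1.5,proj(p,[*wp(-70,0,Wn),20])*1.5,proj(p,[*wp(70,0,Wn),2])*1.5)
E
```

```text
tcp depth 159.51819115402458 px/mm 2.6042172098218743
foot [117.73811758  19.75008023] turn 0.20552661879030712
2 -0.89 40.6 12.0167
4 -0.05 38.6 12.3667
6 0.07 36.6 12.7167
8 -0.87 34.6 13.0667
10 -0.03 32.6 13.4167
12 -0.16 30.6 13.7667
14 -0.14 28.5 14.1167
16 -0.35 26.5 14.4667
18 0.33 24.5 14.8167
20 -0.42 22.5 15.1667
[602.83017878 -97.31209405   1.81852662]
16.5083
[ 391.8752448  -116.05476015] [388.94539186 207.2802558 ] [389.00937161 -27.33878569]
```

View pics/w3.png

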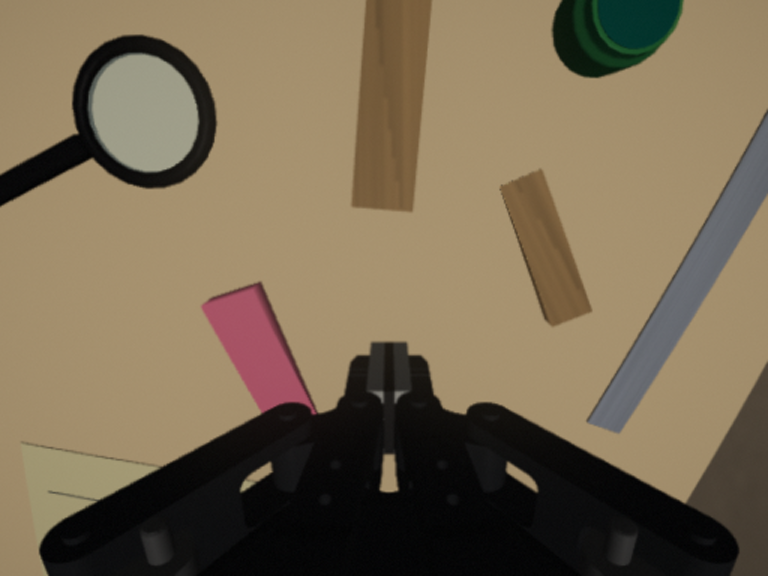

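Noise gave a false hit again, but the wedge did turn part of the way: thick end (352,206)–(413,211), axis leaning to (400,0). I'll fit its pose from this view and finish the nudge by position.

```bash
python3 - <<'E'
from h import *
p=env.camera_params('wrist')
def f(x):
    r=[]
    for (l,b),q in {(-70,20):(352,206),(-70,-20):(413,211)}.items(): r+=list(proj(p,[*wp(l,b,x),20])*1.5-q)
    for b,q in ((20,(368,0)),(-20,(432,0))):
        l=x[3] if b>0 else x[4]; r+=list(proj(p,[*wp(l,b,x),11-l*.1286])*1.5-q)
    return r
r=least_squares(f,[602,-97,1.7,50,50],x_scale=[10,10,.1,10,10]); Wc=r.x[:3]; print(Wc,r.x[3:],np.abs(r.fun).max())
fw=infr(F,Wc); ang=np.arctan2(fw[1],fw[0]-23); print('foot',fw,'turn',ang)
np.save('Wc.npy',Wc)
h=Wc[2]+ang; o=best([*wp(-60,40,Wc),150],h); np.save('o.npy',o)
y0=35
a=wp(-60,y0,Wc); n=np.array([np.cos(Wc[2]-np.pi/2),np.sin(Wc[2]-np.pi/2)])
# leave hover: go up-safe path
env.move_l([*a,120],o,200); env.move_l([*a,9],o,150)
y1=27.3-83*np.tan(ang)   # finger half thickness 7.3
b=a+n*(y0-y1); env.move_l([*b,9],o,25)
env.move_l([*(b-n*12),9],o,80)
Wn=np.r_[wp(23,0,Wc)-23*np.array([np.cos(h),np.sin(h)]),h]; print(Wn); np.save('Wn.npy',Wn)
env.move_l([*(b-n*12),120],o,250); a=wp(-110,0,Wn); env.move_l([*a,170],o,250)
p=snap('wrist','w4.png',None,1.5); print(env.sense()['time_s']); print([proj(p,[*wp(l,b,Wn),z])*1.5 for l,b,z in((-70,20,20),(-70,-20,20),(70,20,2),(70,-20,2))],'corner',proj(p,[*wp(108,-153,C),110])*1.5)
E
```

```text
[604.18646285 -97.21099379   1.73258628] [53.87912299 57.42530639] 0.9035859408456872
foot [117.93258305   9.8174997 ] turn 0.10304917078774219
[606.50184901 -96.70945795   1.83563545]
20.1583
[array([360.53947766, 211.71141073]), array([417.82684416, 211.74279271]), array([358.8443117 ,  -5.25452284]), array([419.85698949,  -5.29001581])] corner [ 453.69894785 -153.76925488]
```

View pics/w4.png

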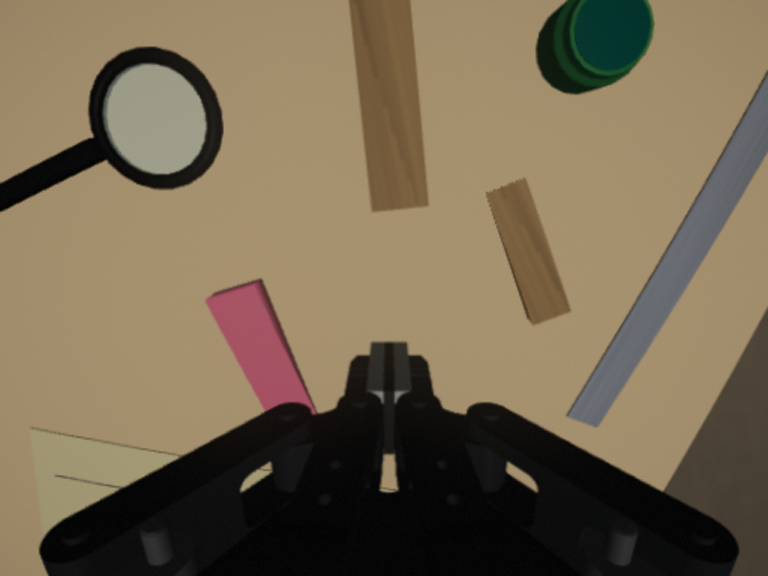

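It overshot by about 0.1 rad: thick end (371,211)–(428,206), axis to (379,0). The finger is effectively about 13.5 mm thick on each side. I'll make a small counter-nudge from the other side.

```bash
cat >> h.py <<'E'
def fitpart(p,c1,c2,e1,e2,x0):
    def f(x):
        r=[]
        for b,q in ((20,c1),(-20,c2)): r+=list(proj(p,[*wp(-70,b,x),20])*1.5-q)
        for b,q,l in ((20,e1,x[3]),(-20,e2,x[4])): r+=list(proj(p,[*wp(l,b,x),11-l*.1286])*1.5-q)
        return r
    r=least_squares(f,[*x0,50,50],x_scale=[10,10,.1,10,10]); return r.x[:3],np.abs(r.fun).max()
E
python3 - <<'E'
from h import *
p=env.camera_params('wrist'); Wn=np.load('Wn.npy')
Wc,e=fitpart(p,(371,211),(428,206),(349,0),(410,0),Wn); fw=infr(F,Wc); ang=np.arctan2(fw[1],fw[0]-23); print(Wc,e,fw,ang)
h=Wc[2]+ang; o=best([*wp(-60,-40,Wc),150],h); np.save('o.npy',o)
n=np.array([-np.sin(Wc[2]),np.cos(Wc[2])])
a=wp(-60,-40,Wc); env.move_l([*a,120],o,200); env.move_l([*a,9],o,150)
y1=-33.5+83*np.tan(-ang); b=a+n*(y1+40); env.move_l([*b,9],o,25); env.move_l([*(b-n*7),9],o,80)
Wn=np.r_[wp(23,0,Wc)-23*np.array([np.cos(h),np.sin(h)]),h]; print(Wn); np.save('Wn.npy',Wn)
env.move_l([*(b-n*7),120],o,250); a=wp(-110,0,Wn); env.move_l([*a,170],o,250)
p=snap('wrist','w5.png',(100,0,412,160),2.5); print(env.sense()['time_s'],[proj(p,[*wp(l,b,Wn),z]) for l,b,z in((-70,20,20),(-70,-20,20),(70,20,2),(70,-20,2))])
E
```

```text
[605.41957343 -94.37024317   1.93652486] 0.38613862599339654 [115.26504842 -12.10309228] -0.13043269517292286
[602.5560951  -95.25762804   1.80609216]
23.8583 [array([240.27166527, 140.52462428]), array([278.37414579, 140.50672804]), array([238.9905726 ,  -3.83838858]), array([279.57454032,  -3.88888111])]
```

View pics/w5.png

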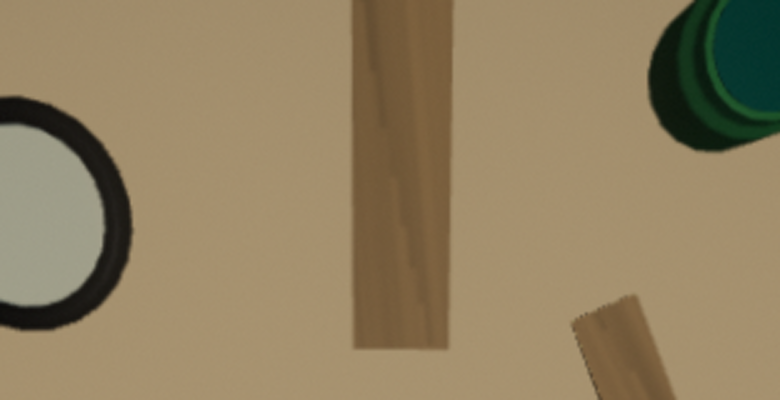

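The wedge now lies straight on the planned axis: corners at raw (241,140) and (279,140), about 1 mm off. Next I push it forward.

```bash
cat >> h.py <<'E'
def force():
    f=[]
    for _ in range(8): env.pause(.02); f.append(env.sense()['ft_force'])
    return np.mean(f,0)
E
python3 - <<'E'
from h import *
Wn=np.load('Wn.npy'); o=np.load('o.npy'); Wn[:2]=wp(0,-1,Wn); u=np.array([np.cos(Wn[2]),np.sin(Wn[2])])
print('foot',infr(F,Wn))
a=wp(-92,0,Wn); env.move_l([*a,9],o,200); env.pause(.2); b=force(); print('bias',b)
d=11+58; env.move_l([*(a+u*d),9],o,35); print('at',d,(force()-b)@[*u,0],env.sense()['time_s'])
while d<11+105:
    d+=2; env.move_l([*(a+u*d),9],o,20); f=-(force()-b)@[*u,0]; print(d-11,round(f,2),end='; ')
    if f>2.2: break
s=env.sense(); print(s['time_s'],s['eef_pos'],infr(s['eef_pos'][:2],Wn))
E
```

```text
foot [116.05548884   1.        ]
bias [ 0.34767497 -0.43952405  0.14944275]
at 69 0.6152308847535868 27.4083
60 -0.37; 62 -0.61; 64 -0.24; 66 -0.52; 68 -0.34; 70 -0.74; 72 -0.4; 74 -0.59; 76 -0.38; 78 -0.43; 80 -0.82; 82 -0.87; 84 -0.48; 86 -0.69; 88 -0.44; 90 -0.57; 92 -0.04; 94 2.2; 34.3083 [600.53730111 -82.42699259   8.9986364 ] [12.94773543 -0.02804782]
```

```bash
python3 - <<'E'
from h import *
o=np.load('o.npy'); Wn=np.load('Wn.npy'); u=np.array([np.cos(Wn[2]),np.sin(Wn[2])])
q=env.sense()['eef_pos'][:2]
env.move_l([*(q-u*10),9],o,60); env.move_l([*(q-u*20),180],o,300)
p=snap('wrist','w6.png',(70,0,442,160),2.1); print(env.sense()['time_s'])
Wp=Wn.copy(); Wp[:2]=q+u*81; np.save('Wp.npy',Wp)
print([proj(p,[*wp(l,b,Wp),z]) for l,b,z in((-70,20,20),(-70,-20,20))],'corner,front edge of chest',proj(p,[*wp(108,-153,C),110]),proj(p,[*wp(0,-153,C),110]),infr(F,Wp))
E
```

```text
35.4
[array([240.91293919, 147.97994117]), array([277.44439421, 148.00855838])] corner,front edge of chest [294.86305162  79.51255176] [145.65955755  73.73183027] [22.1077534   1.02804782]
```

View pics/w6.png

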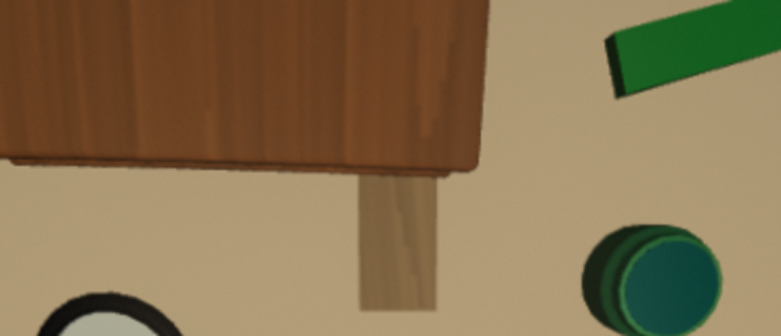

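The wedge runs straight in under the corner: thick end at crop (360,310)–(437,310), chest corner at (480,170). The foot is within about 3 mm of the wedge's middle line. Now I press.

```bash
python3 - <<'E'
from h import *
o=np.load('o.npy'); P=[577,17]
env.move_l([*P,140],o,300); env.move_l([*P,114],o,120); env.pause(.1); b=force()
z=114
while z>102:
    z-=.75; env.move_l([*P,z],o,25); f=(force()-b)[2]; s=env.sense(); print(z,round(s['eef_pos'][2],2),round(f,2),end='; ')
    if f>8: break
env.pause(.3); print('held',(force()-b)[2],env.sense()['eef_pos'],env.sense()['time_s'])
E
```

```text
113.25 113.3 -0.17; 112.5 112.48 -0.17; 111.75 111.75 -0.3; 111.0 111.02 -0.19; 110.25 110.25 -0.38; 109.5 109.71 3.0; 108.75 109.52 9.83; held 9.779861948784138 [577.2828436   16.9953677  109.53863129] 39.6917
```

The corner holds firm at 9.8 N with no dip. I'll retreat and hand in.

```bash
python3 - <<'E'
from h import *
o=np.load('o.npy'); env.move_l([577,17,112],o,40); env.move_l([577,17,220],o,200); env.pause(.5)
print(env.sense()['time_s']); print(env.hand_in())
E
```

```text
41.1333
the job is handed in; nothing more can be done
None
```

The wedge is pushed snug under the short foot, the corner held firm under a 9.8 N press without dipping, and the hand is clear; handed in at 41 s, with no verdict returned.

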